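# Slide a blank home in the sloped router jig

## Robot

A 6-joint arm with a two-finger parallel gripper is mounted at the origin on the work surface. World frame = base frame: x ahead of the robot, y to its left, z up, the work surface at z = 0. Lengths are in mm, angles in degrees, forces in N, time in s.
With the tool pointing down it reaches from about 375 to 825 mm from the base axis. Payload 5.5 kg.
Tool frame: the origin (TCP) lies between the finger pads; the fingertips stand bot.tip_reach ahead of it and the grasp point (between the pads) lies 3 mm ahead of it (bot.tip_reach is the distance from the TCP to the fingertips, in mm); z points along the fingers, y is the direction in which the jaws open and shut (so a half turn about z gives the same grasp; the last joint's range is limited). The gripper opens to 85 mm and grips with 20 to 120 N. Pads are 22 mm wide; open, the fingers measure 114 mm over their backs; the gripper's body (76 mm by 85 mm) begins 54 mm behind the grasp point. The pads swing forward as they close: fully open they stand 13 mm farther back than shut.
Start: joints at [67.437, 17.962, -2.699, 69.339, 0, 90], TCP at [230.217, 554.072, 253.299] pointing down, gripper open.
Joint ranges: [-152.73, 152.73], [-39.44, 99.34], [-58.76, 71.6], [-118.89, 123.64], [-81.53, 83.1], [-180, 180]. Speed limits (degrees/s): [136.94, 136.94, 172.46, 180, 180, 180].

## Interface

Orientations are given as [roll, pitch, yaw] about the fixed x, y, z axes, in that order (R = Rz(yaw) Ry(pitch) Rx(roll)).
In Python, from workcell import sensors, vision, hand_in, finder, bot gives the robot as it stands. The module is installed in compiled form; this text tells all that it offers.
- The arm moves only by the tool move_arm, never from a script. Its arguments are lists of equal length, an entry for each row: "linear": the shift along the tool's x, y, z in mm, a list of three; "rot": the turn, a rotation vector about the tool's x, y, z in rad, a list of three; "hand": the finger opening in mm, from 0 to 85.4. In form: {"linear": [[tx, ty, tz], ...], "rot": [[rx, ry, rz], ...], "hand": [hand, ...]}. A call has 1 to 12 rows; each row is the pose to reach, as a shift and turn from the pose commanded when the call began, along the tool's axes at that moment; what a row does not reach only later rows make up. A row lasts 1/10 s, in which the tool goes at most 50 mm and 8.59 degrees, less where a joint would pass 70% of its speed; a pose out of reach is approached as far as the arm can. A call with a gripper value outside its range is refused whole. The fingers move at their own pace and stop on an object; "force" is the grip in N (left out, the last holds). Time passes only in rows, so rows that repeat a pose let the fingers close. It gives the time, the measured TCP pose, the force and the opening at its end, in the units of the state.
- sensors.observe(): the state, without advancing time (a new reading comes with each control period).
- vision.capture(name): name is "side" or "top"; returns a dict with "image" (384x512x3 uint8, red, green, blue), "range_z" (384x512 float32, mm along the optical axis (not along the pixel's ray), 0 where there is no reading), "fovy" (degrees; the focal length in pixels is half the picture's height over the tangent of half this angle, whatever the lens; pixels are square), "cx", "cy" (the principal point, pixels), "k1" (the pictures are not rectified: a ray, as slopes to the right and down, at radius r is drawn at 1 + k1 r^2 times it, then the intrinsics apply), "origin" and "rotation" of the camera in the world. Camera axes: x right, y down, z forward; pixel columns grow to the right and rows downward; lengths in mm; the calibration is good to about 2 mm. A picture is of the moment at which its call begins.
- hand_in(): hands the job in, once; it reports no verdict.
Trained networks look in the newest picture that a camera, given by its name, has taken for a name from the list of things; names that differ only in an ending like _2 or _b are one class to them, and where a whole thing is asked for, a point or a joint stands for the part that bears it (a point fixed in the world has none). Each returns a list of dicts, best first, with "conf" (0 to 1); they miss things now and then, are a little off and sometimes report something else, mostly with a low value. They report only what shows in the picture. A call takes as long as a camera call. They do not tell look-alikes from the thing itself.
- finder.boxes_of(camera, query): "box" ([left, top, right, bottom] in pixels, round what is visible of it).
- finder.masks_of(camera, query): "region" (384x512 bool, what is visible of it) and "box" ([left, top, right, bottom] in pixels, round what is visible of it).
- finder.pinpoint(camera, query): "position" ([row, column] in pixels: a listed point, or the origin of a listed thing).
The state is a dict: "t": time; "joint_positions": joint angles; "qd": joint speeds; "joint_torque": joint torques, N m; "position": TCP position; "tool_rot": TCP orientation; "wrist_force": force on the tool from outside, world axes, zero at the start; "ft_torque": the same for the moment, N m; "opening": opening from 0.0 (shut) to 1.0 (fully open).
Only numpy, scipy, OpenCV 4.12 (cv2) and the standard library are available. Lean on these libraries where they do the work, as an engineer would, in place of code of your own. Each camera call takes 0.05 s, during which the arm holds its last target.

## Task

Take the beech blank from the bench and lay it on the sloped white plate of the jig, long side pointing up the slope, in between the red pusher and the black end stop; let go of it with the blank resting on the plate, at least a centimetre clear of both the low fence and the end stop, so that it slides down by itself against the aluminium low fence. Then push the blank with the red pusher, which has a post to push on, until it is fully home in the corner, and press it against the end stop for about a second with about ten newtons, no more than fifteen, before letting go and leaving it snug between pusher and stop. Leave the glue bottle, screwdriver and brush where they are.

Things in the scene. Friction and masses are not known exactly. Their poses are not given: they have to be found in the camera images.
- blank: Loose rectangular beech blank with a dark groove line on top, 90 mm long (its x) by 50 mm wide (its y) by 26 mm high (its z), about 0.1 kg. Origin: centre of its underside. It lies flat on the bench at the start. Grip it across the 50 mm width.
- jig: Fixed plywood base of the jig, 250 x 360 x 12 mm, anywhere on the bench and turned by up to 0.3 rad. Origin: centre of its underside. Its x is the horizontal direction in which the plate rises (away from the robot), y runs along the low fence to the robot's left.
- plate: Sloped white waxed plate, rising 24 degrees along its x (away from the robot); y level along the low fence, z square to the surface. Origin: on the surface at the foot of the low fence's face, half way along. Surface: x 0 to 202, y -170 to +170 mm. The aluminium low fence runs along y, face at x = 0, 20 mm high. The blank slides down on its own when let go.
- end_stop: Black block clamped fast on the plate's left (+y) side. Origin: the locating corner, where its face (looking to -y) meets the low fence's face on the plate's surface; axes as the plate's. Block: y 0 to 28, x 1 to 101 mm, 35 mm high. Blank fully home: blank's origin at x = 45, y = -25, z = 0 mm here. 
- pusher (a joint): Travel (m) of the red pusher along the plate's +y, towards the end stop. 0: its face is at y = -105 mm of the plate; most 0.19. It takes about 4 N to move slowly and stays where it is left. Its block is 80 mm along x (8 to 88 mm from the fence), 28 mm thick behind its face, 31 mm high over the plate.
- pusher_face (a point): Point on the pusher's flat face that meets the blank: 45 mm up the slope from the low fence, 13 mm over the plate. The face looks to +y of the plate.
- pusher_post (a point): Centre of the top of the pusher's round upright post (18 mm diameter, axis square to the plate), 71 mm over the plate's surface; the post rises 40 mm above the pusher's block and stands 14 mm behind its face, 45 mm up the slope from the low fence.
- glue_bottle: Bystander: white bottle with yellow label and orange cap, 56 mm diameter, 150 mm high, standing. Origin: centre of its underside.
- screwdriver: Bystander: screwdriver with a yellow handle, lying. Origin: underside, middle of its length.
- dust_brush: Bystander: flat brush, lying. Origin: underside, middle of its length.
There are look-alikes about, which are no part of the job. What is shaped like the blank but orange or yellow is not meant.

How it is judged (in metres and radians):
On the way, in this order (a step that is already met when the one before it is completed fails the run):
1. the blank lies released against the low fence, at least 10 mm clear of the end stop (x of blank in the frame of end_stop between 0.04 and 0.05 m and y of blank in the frame of end_stop between -0.2 and -0.035 m and linear speed of blank below 0.02 m/s and z of blank in the frame of end_stop between -0.004 and 0.004 m and contact force between the fingers and blank below 0.1 N), for 0.2 s.
2. the pusher has brought the blank home in the corner and presses it against the end stop with more than 5 N (x of blank in the frame of end_stop between 0.043 and 0.047 m and y of blank in the frame of end_stop between -0.0265 and -0.0235 m and z of blank in the frame of end_stop between -0.003 and 0.003 m and angle between the x axis of blank and the x axis of plate, either way round below 0.06 rad and angle between the z axis of blank and the z axis of plate, either way round below 0.06 rad and contact force between the fingers and blank below 0.1 N and y of pusher_face in the frame of end_stop between -0.052 and -0.048 m and contact force between blank and end_stop above 5 N), for 0.6 s.
At the end, for the whole second after the job is handed in: The blank lies flat on the plate, long side up the slope (within 0.06 rad), at rest and released, touching the low fence (within 2 mm) and the end stop (within 1.5 mm), with the pusher's face against it (within 2 mm) (x of blank in the frame of end_stop between 0.043 and 0.047 m and y of blank in the frame of end_stop between -0.0265 and -0.0235 m and z of blank in the frame of end_stop between -0.003 and 0.003 m and angle between the x axis of blank and the x axis of plate, either way round below 0.06 rad and angle between the z axis of blank and the z axis of plate, either way round below 0.06 rad and contact force between the fingers and blank below 0.1 N and y of pusher_face in the frame of end_stop between -0.052 and -0.048 m and linear speed of blank below 0.01 m/s and velocity of joint pusher below 0.005 m/s).
It fails at once if the blank was put or moved by the fingers within 10 mm of the low fence instead of sliding down by itself (contact force between the fingers and blank above 2 N and x of blank in the frame of end_stop below 0.055 m and z of blank in the frame of end_stop between -0.012 and 0.012 m and y of blank in the frame of end_stop between -0.21 and 0.01 m).
It fails at once if the blank was pressed against the end stop with more than 15 N (contact force between blank and end_stop above 15 N).
It fails at once if the end stop was struck or shifted (distance of end_stop from where it was at the start of the episode above 0.002 m or contact force between the arm and end_stop above 15 N).
It fails at once if the blank was dropped onto the plate (let go more than 12 mm above it) (contact force between the fingers and blank below 0.01 N and z of blank in the frame of end_stop between 0.012 and 0.3 m and x of blank in the frame of end_stop between -0.02 and 0.22 m and y of blank in the frame of end_stop between -0.22 and 0.02 m).
It fails at once if the glue bottle, screwdriver or brush was disturbed (distance of any of glue_bottle, screwdriver, dust_brush from where it was at the start of the episode above 0.02 m).
It also fails if it takes over 72 s, if anything falls off the work surface, if the arm or the gripper's body presses on something with over 40 N, if the wrist force passes 120 N, or if a joint passes its speed limit or range.

## Working session

There is one attempt and no reset: what is moved stays moved. The work goes in short steps, Python scripts to look and compute and a tool call to move; the robot and the scene stay as the last step left them, time stands still between calls to the robot, and variables do not carry over. Pictures are saved under pics/ and viewed, and the job is handed in when it is done.

Besides the shell and the picture viewer there is one more tool, called after "Emit:" in YAML: its name, and indented under it one key for each argument. move_arm: Moves the arm, as the interface text tells. Its arguments: {"type":"object","properties":{"linear":{"type":"array","items":{"type":"array","items":{"type":"number"}}},"rot":{"type":"array","items":{"type":"array","items":{"type":"number"}}},"hand":{"type":"array","items":{"type":"number"}},"force":{"type":"number"}},"required":["linear","rot","hand"]}

```bash
mkdir -p pics; ls
python3 - <<'E'
from workcell import sensors, vision, hand_in, finder, bot
import cv2,numpy as np,pickle
print(sensors.observe()); print(bot.tip_reach, [a for a in dir(bot) if a[0]!='_'])
for n in("top","side"):
    c=vision.capture(n); pickle.dump(c,open(f'{n}.pkl','wb'))
    cv2.imwrite(f'pics/{n}0.png',c["image"][:,:,::-1])
    print(n,{k:v for k,v in c.items() if k not in("image","range_z")})
    for q in("blank","pusher_post","pusher_face","end_stop","plate","jig","pusher"):
        r=finder.pinpoint(n,q); print(q,[(np.round(x["position"],1),round(x["conf"],2)) for x in r[:4]])
E
```

```text
pics
{'t': 0.0, 'joint_positions': array([ 6.74361617e+01,  1.80041569e+01, -2.75430895e+00,  6.93391806e+01,
       -7.68050440e-04,  9.00021246e+01]), 'qd': array([ 0.0535286 , -0.02937172, -0.04376851, -0.01644396,  0.06389198,
       -0.0723117 ]), 'joint_torque': array([-1.53875688e-03, -5.39593112e+01,  3.39748907e+01,  1.90495391e-02,
       -3.35966297e-05,  1.94958784e-05]), 'position': array([230.02532829, 553.57410037, 252.4342671 ]), 'tool_rot': array([-1.79902354e+02,  7.71670214e-04,  1.57434038e+02]), 'wrist_force': array([ 0.24421447, -0.8866563 , -0.15882904]), 'ft_torque': array([-0.00473712, -0.04310548,  0.01138103]), 'opening': 0.9972256621963174}
22.0 ['MotionError', 'tip_reach']
top {'fovy': 48.239528969062306, 'cx': 254.86165515194324, 'cy': 196.05054593487057, 'k1': -0.14707923816254867, 'origin': array([ 396.6179989 , -108.86049911, 1114.40982332]), 'rotation': array([-176.36481828,    1.31454043,  -88.34594123])}
blank [(array([179.7, 330.1]), 0.88), (array([237.2, 318.8]), 0.78), (array([295.9, 368.8]), 0.76), (array([131., 350.]), 0.73)]
pusher_post [(array([175.1, 190.4]), 0.68)]
pusher_face [(array([169.1, 192. ]), 0.81)]
end_stop [(array([195.1, 124.7]), 0.59)]
plate [(array([191.6, 159.9]), 0.73)]
jig [(array([166.5, 157.5]), 0.71)]Traceback (most recent call last):
  File "<stdin>", line 9, in <module>
ValueError: it knows: blank, dust_brush, end_stop, glue_bottle, jig, plate, pusher_face, pusher_post, screwdriver
```

Run:
```python
from workcell import sensors, vision, hand_in, finder, bot
import cv2,numpy as np,pickle
for n in("side",):
    c=vision.capture(n); pickle.dump(c,open(f'{n}.pkl','wb'))
    cv2.imwrite(f'pics/{n}0.png',c["image"][:,:,::-1])
    print(n,{k:v for k,v in c.items() if k not in("image","range_z")})
    for q in("blank","pusher_post","pusher_face","end_stop","plate"):
        r=finder.pinpoint(n,q); print(q,[(np.round(x["position"],1),round(x["conf"],2)) for x in r[:4]])
```

```text
side {'fovy': 47.951982802364775, 'cx': 252.3248027698578, 'cy': 194.4025637546714, 'k1': -0.09273766850186743, 'origin': array([ 258.52878341, -789.8379025 ,  828.02522939]), 'rotation': array([-135.58151479,    0.51172356,  -16.87824936])}
blank [(array([270.4, 294. ]), 0.87), (array([279. , 225.9]), 0.73), (array([229. , 266.2]), 0.61), (array([276.9, 360.4]), 0.57)]
pusher_post [(array([140.4, 244.7]), 0.86)]
pusher_face [(array([151.4, 253.6]), 0.59), (array([147.9, 253.7]), 0.16)]
end_stop [(array([129.6, 212.3]), 0.62)]
plate [(array([146.2, 228.6]), 0.66)]
```

View pics/top0.png

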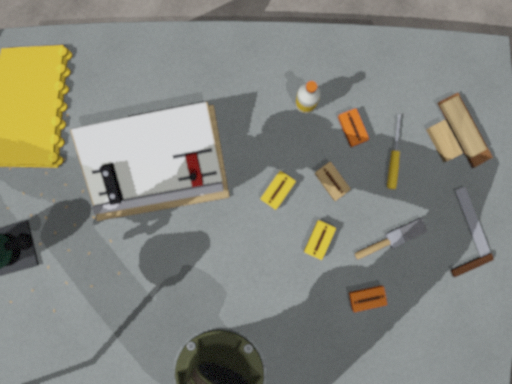

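View pics/side0.png

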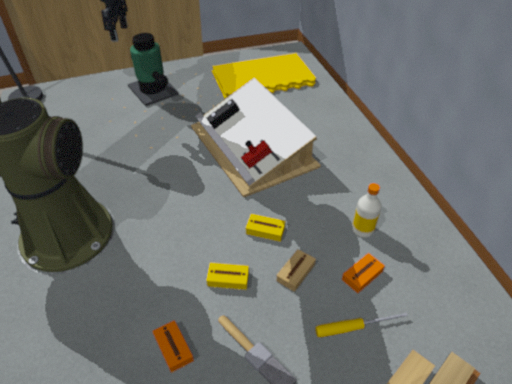

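The top view shows the beech blank at about (332,180), with orange and yellow look-alikes around it. The pusher is at (195,170) and the end stop at (110,183). Next I'll build a point cloud and measure.

```bash
cat > h.py <<'E'
import numpy as np,cv2,pickle
from scipy.spatial.transform import Rotation as R
def K(c):
    f=192/np.tan(np.radians(c["fovy"]/2)); return f
def cloud(c):
    f=K(c); v,u=np.mgrid[0:384,0:512].astype(float)
    return unproj(c,u,v,c["range_z"])
def unproj(c,u,v,z):
    f=K(c); xd=(np.asarray(u)-c["cx"])/f; yd=(np.asarray(v)-c["cy"])/f
    x,y=xd.copy() if hasattr(xd,'copy') else xd,yd
    for _ in range(20):
        s=1+c["k1"]*(x*x+y*y); x,y=xd/s,yd/s
    P=np.stack([x*z,y*z,np.asarray(z)*np.ones_like(x)],-1)
    return P@Rc(c).T+c["origin"]
def Rc(c): return R.from_euler('xyz',c["rotation"],degrees=True).as_matrix()
def proj(c,P):
    p=(np.atleast_2d(P)-c["origin"])@Rc(c); f=K(c)
    x,y=p[:,0]/p[:,2],p[:,1]/p[:,2]; s=1+c["k1"]*(x*x+y*y)
    return np.stack([x*s*f+c["cx"],y*s*f+c["cy"]],-1)
E
python3 - <<'E'
from h import *
from workcell import finder
for n in("top","side"):
    c=pickle.load(open(n+'.pkl','rb')); P=cloud(c)
    z=P[...,2]; ok=c["range_z"]>0
    print(n,ok.mean(),"bench z",np.median(z[ok&(abs(z)<15)]))
    im=c["image"][:,:,::-1]
    roi=(60,90,180,140) if n=="top" else (180,60,160,140)
    x,y,w,h=roi
    cv2.imwrite(f'pics/{n}_jig.png',cv2.resize(im[y:y+h,x:x+w],None,fx=4.2,fy=4.2,interpolation=cv2.INTER_CUBIC))
    # blank
    for r in finder.masks_of(n,"blank")[:6]:
        m=r["region"]&ok; m2=cv2.erode(m.astype(np.uint8),np.ones((3,3)))>0
        Q=P[m2]; print(r["conf"],np.round(r["box"]),m.sum(),np.median(Q,0).round(1),c["image"][m].mean(0).round())
        Qt=Q[abs(Q[:,2]-np.percentile(Q[:,2],80))<5]
        rr=cv2.minAreaRect(P[m][P[m][:,2]>18][:,:2].astype(np.float32)); print('   rect',np.round(rr[0],1),np.round(rr[1],1),round(rr[2],1), 'ztop',np.median(Qt[:,2]).round(1))
E
```

```text
top 0.9961191813151041 bench z -1.0286774995286123
0.92 [350. 287. 385. 313.] 726 [ 213.2 -376.5   24.7] [138.  81.  37.]
   rect [ 211.8 -378. ] [50.1 90.1] 12.5 ztop 24.8
0.71 [318. 160. 350. 205.] 679 [ 508.9 -277.6   25.1] [136. 117.  86.]
   rect [ 509.3 -278.6] [87.8 50.1] 36.9 ztop 25.3
0.69 [305. 220. 337. 259.] 783 [ 358.2 -248.4   25. ] [189. 171.  71.]
   rect [ 359.7 -249.7] [51.1 90.3] 67.5 ztop 25.1
0.68 [261. 174. 296. 208.] 684 [ 480.1 -137.5   24.8] [192. 173.  70.]
   rect [ 481.9 -138.3] [49.9 89.4] 57.0 ztop 24.9
0.61 [336. 110. 373. 146.] 732 [ 649.3 -330.6   24.9] [172. 104.  48.]
   rect [ 653.2 -332.1] [90.9 52.9] 24.1 ztop 25.2
side 0.9961395263671875 bench z -1.476337362534764
0.77 [276. 252. 315. 288.] 884 [ 504.9 -288.2   23.6] [123. 103.  70.]
   rect [ 507.9 -281.9] [89.4 50.4] 37.6 ztop 23.8
0.76 [342. 252. 384. 294.] 971 [ 645.3 -338.9   24.5] [164.  92.  14.]
   rect [ 651.  -333.3] [93.2 51.6] 22.3 ztop 24.7
0.73 [248. 213. 290. 242.] 838 [ 479.1 -146.2   23.6] [170. 151.  14.]
   rect [ 481.3 -140.6] [52.1 89.8] 57.5 ztop 24.1
0.69 [152. 319. 196. 373.] 1233 [ 210.5 -387.    24.7] [131.  69.  10.]
   rect [ 209.2 -379.6] [51.6 91. ] 13.1 ztop 24.8
0.65 [205. 264. 248. 289.] 960 [ 355.7 -257.3   23.7] [177. 156.   8.]
   rect [ 356.6 -251.6] [53.3 90.1] 66.9 ztop 24.0
```

View pics/top_jig.png

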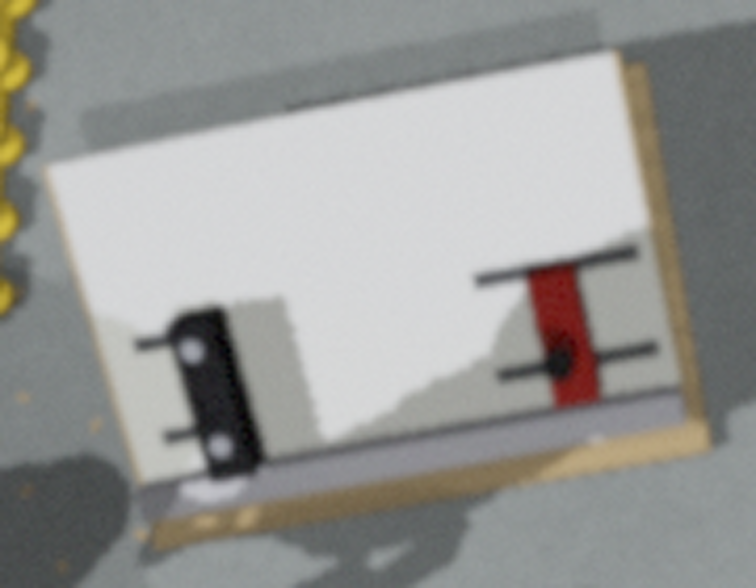

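View pics/side_jig.png

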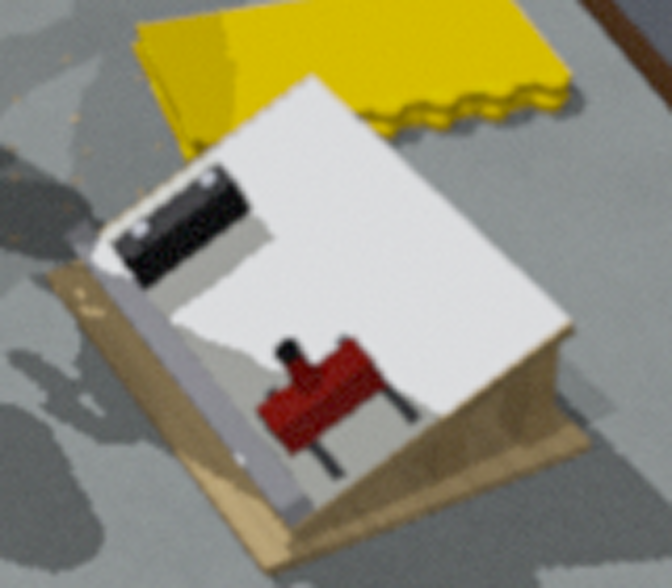

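Run:
```python
from h import *
rng=np.random.default_rng(0)
cs={n:pickle.load(open(n+'.pkl','rb')) for n in("top","side")}
for n,c in cs.items():
    P=cloud(c).reshape(-1,3); C=c["image"].reshape(-1,3).astype(int)
    hsv=cv2.cvtColor(c["image"],cv2.COLOR_RGB2HSV).reshape(-1,3)
    a=P[(P[:,2]>20)&(P[:,2]<125)&(P[:,0]>400)&(P[:,0]<760)&(P[:,1]>-80)&(P[:,1]<320)]
    best=None
    for _ in range(800):
        s=a[rng.choice(len(a),3,False)]; nn=np.cross(s[1]-s[0],s[2]-s[0]); l=np.linalg.norm(nn)
        if l<1: continue
        nn/=l; nn*=np.sign(nn[2]) 
        k=abs((a-s[0])@nn)<1.5
        if best is None or k.sum()>best.sum(): best=k
    q=a[best]; m=q.mean(0); nn=np.linalg.svd(q-m,full_matrices=False)[2][2]; nn*=np.sign(nn[2])
    d=m@nn
    tilt=np.degrees(np.arccos(nn[2])); yaw=np.degrees(np.arctan2(-nn[1],-nn[0]))
    print(n,len(q),"normal",nn.round(4),"tilt",tilt.round(2),"yaw",yaw.round(2),"d",d.round(2))
    # plate coords with this yaw, 24deg
    X=np.array([np.cos(np.radians(24))*np.cos(np.radians(yaw)),np.cos(np.radians(24))*np.sin(np.radians(yaw)),np.sin(np.radians(24))])
    Y=np.array([-np.sin(np.radians(yaw)),np.cos(np.radians(yaw)),0]); 
    rect=cv2.minAreaRect(np.stack([(q@X),(q@Y)],1).astype(np.float32)); print("plate rect",rect)
    print("x range",np.percentile(q@X,[.3,99.7]),"y",np.percentile(q@Y,[.3,99.7]))
```

```text
top 4840 normal [-0.3972 -0.0796  0.9143] tilt 23.9 yaw 11.33 d -167.71
plate rect ((563.3512573242188, 59.66278839111328), (323.7019958496094, 221.6540985107422), 86.71395111083984)
x range [461.03966278 664.23178213] y [-96.7320434  219.68724471]
side 2595 normal [-0.4043 -0.0853  0.9106] tilt 24.41 yaw 11.92 d -172.92
plate rect ((552.1949462890625, 53.593414306640625), (318.5031433105469, 222.89004516601562), 89.88803100585938)
x range [457.87184319 662.81654934] y [-104.54185921  194.68728467]
```

Run:
```python
from h import *
cs={n:pickle.load(open(n+'.pkl','rb')) for n in("top","side")}
yaw=np.radians(11.6); t=np.radians(24)
Rp=R.from_euler('xyz',[0,-t,yaw]).as_matrix()
print(Rp)
for n,c in cs.items():
    P=cloud(c).reshape(-1,3)
    hsv=cv2.cvtColor(c["image"],cv2.COLOR_RGB2HSV).reshape(-1,3); 
    k=(P[:,0]>400)&(P[:,0]<760)&(P[:,1]>-120)&(P[:,1]<320)&(P[:,2]>-5)
    Q=P[k]@Rp; h=hsv[k]
    pl=(h[:,1]<40)&(h[:,2]>150)
    d=np.median(Q[pl][:,2]); print(n,"d",d)
    H=Q[:,2]-d
    on=pl&(abs(H)<3); W=Q[on]
    # plate edges: right(-y), left(+y), top(x max) as function of other coordinate
    for lo in range(480,660,30):
        s=W[(W[:,0]>lo)&(W[:,0]<lo+30)]; print(' x',lo,'y ext',s[:,1].min().round(1),s[:,1].max().round(1))
    for lo in range(-90,220,60):
        s=W[(W[:,1]>lo)&(W[:,1]<lo+40)]; print(' y',lo,'x ext',len(s) and (s[:,0].min().round(1),s[:,0].max().round(1)))
    red=(h[:,1]>120)&((h[:,0]<8)|(h[:,0]>172))&(abs(H-31)<4); r=Q[red]; print(' red top',len(r),np.percentile(r,[1,99],axis=0).round(1), np.median(H[red]))
    blk=(h[:,2]<60)&(abs(H-35)<4)&(Q[:,1]>100); r=Q[blk]; print(' black top',len(r),np.percentile(r,[1,99],axis=0).round(1),np.median(H[blk]))
    post=(h[:,2]<70)&(H>55)&(H<80); r=Q[post]; print(' post',len(r),r.mean(0).round(1) if len(r) else '',np.median(H[post]))
    fen=(abs(H-20)<3)&(Q[:,0]<d*0+490)&(Q[:,0]>440)&(h[:,1]<90); r=Q[fen]; print(' fence top',len(r),np.percentile(r,[1,50,99],axis=0).round(1))
```

```text
[[ 8.94886520e-01 -2.01077921e-01 -3.98429149e-01]
 [ 1.83693821e-01  9.79575250e-01 -8.17857586e-02]
 [ 4.06736643e-01  6.93889390e-18  9.13545458e-01]]
top d -168.97952303047276
 x 480 y ext -97.0 221.5
 x 510 y ext -97.2 216.6
 x 540 y ext -99.2 209.8
 x 570 y ext -98.9 205.1
 x 600 y ext -98.4 199.8
 x 630 y ext -98.5 193.3
 y -90 x ext (np.float64(374.8), np.float64(665.9))
 y -30 x ext (np.float64(367.5), np.float64(664.0))
 y 30 x ext (np.float64(379.7), np.float64(664.4))
 y 90 x ext (np.float64(464.6), np.float64(664.9))
 y 150 x ext (np.float64(465.6), np.float64(665.2))
 y 210 x ext (np.float64(462.5), np.float64(539.2))
 red top 247 [[ 472.1  -52.5 -141.2]
 [ 550.1  -27.3 -134.6]] 31.267139232623975
 black top 284 [[ 469.4  159.7 -137.6]
 [ 563.8  185.5 -130.4]] 35.024867399791944
 post 48 [509.8 -38.4 -99. ] 71.39518058243337
 fence top 846 [[ 441.7  -93.6 -151.9]
 [ 452.7   58.3 -149.1]
 [ 463.8  224.7 -146.1]]
side d -168.79401380880282
 x 480 y ext -95.2 159.3
 x 510 y ext -97.1 159.5
 x 540 y ext -97.2 203.3
 x 570 y ext -97.9 202.8
 x 600 y ext -97.8 197.5
 x 630 y ext -97.7 193.0
 y -90 x ext (np.float64(462.4), np.float64(663.6))
 y -30 x ext (np.float64(462.4), np.float64(663.6))
 y 30 x ext (np.float64(462.6), np.float64(662.6))
 y 90 x ext (np.float64(462.5), np.float64(663.6))
 y 150 x ext (np.float64(462.0), np.float64(661.8))
 y 210 x ext (np.float64(461.3), np.float64(461.9))
 red top 200 [[ 470.2  -53.4 -141.5]
 [ 544.2  -24.6 -134.6]] 30.4209331261723
 black top 55 [[ 464.   156.6 -137.7]
 [ 554.2  167.3 -130.8]] 33.61314671630416
 post 22 [505.  -40.4 -97.8] 70.96639688496285
 fence top 535 [[ 440.7  -96.1 -151.6]
 [ 450.8   46.  -148.8]
 [ 469.2  224.5 -146. ]]
```

```bash
cat >> h.py <<'E'
def rel(p0,rpy0,p,rpy):
    A=R.from_euler('xyz',rpy0,degrees=True); B=R.from_euler('xyz',rpy,degrees=True)
    return A.inv().apply(np.array(p)-p0).round(1),(A.inv()*B).as_rotvec().round(3)
YAW=11.6
RP=R.from_euler('xyz',[0,-24,YAW],degrees=True).as_matrix()
O=RP@np.array([463,158,-168.3])   # end_stop origin
def es(p): return RP.T@(np.array(p)-O)
def W(x,y,z): return O+RP@np.array([x,y,z])
# tool orientation on plate: tool z=-plate n ; flip = x down/up slope
def plate_rpy(up=True):
    s=1 if up else -1
    M=np.stack([s*RP[:,0],-s*RP[:,1],-RP[:,2]],1)
    return R.from_matrix(M).as_euler('xyz',degrees=True)
E
python3 - <<'E'
from h import *
print("O",O,"post/face",es(RP@np.array([507,-39,-98])),"mid",W(72,-95,25),plate_rpy(True),plate_rpy(False))
c=pickle.load(open('top.pkl','rb')); s=pickle.load(open('side.pkl','rb'))
for n,cc in(("top",c),("side",s)):
    im=cc["image"][:,:,::-1].copy(); im=cv2.resize(im,None,fx=1,fy=1)
    for pts,col in (([(0,0,0),(100,0,0),(100,0,35),(0,0,35)],(0,255,0)),([(0,0,20),(0,-250,20)],(255,0,0)),([(202,84,0),(202,-256,0),(0,-256,0)],(0,0,255))):
        q=proj(cc,[W(*p) for p in pts]); 
        cv2.polylines(im,[np.round(q*16).astype(int)],False,col,1,cv2.LINE_AA,4)
    x,y,w,h=(60,90,180,140) if n=="top" else (180,60,160,140)
    cv2.imwrite(f'pics/{n}_ov.png',cv2.resize(im[y:y+h,x:x+w],None,fx=4,fy=4,interpolation=cv2.INTER_CUBIC))
p0=[230.217,554.072,253.299]; r0=[180,0,157.437]
for p,y in(((470,150,280),97),((508.5,-280,150),37)): print(rel(p0,r0,p,[180,0,y]))
E
```

```text
O [449.6177728  253.58767197  34.56936522] post/face [  44.  -197.    70.3] mid [523.19127601 171.70933444  86.69303997] [180.  -24.   11.6] [-180.    24.  -168.4]
(array([-376.5, -281.1,  -26.7]), array([ 0.   , -0.   ,  1.055]))
(array([-577. , -663.5,  103.3]), array([ 0.   , -0.   ,  2.102]))
```

View pics/top_ov.png

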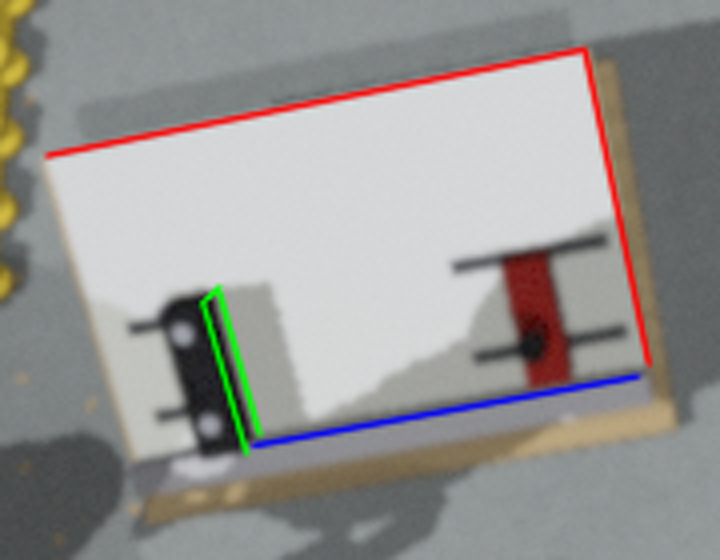

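View pics/side_ov.png

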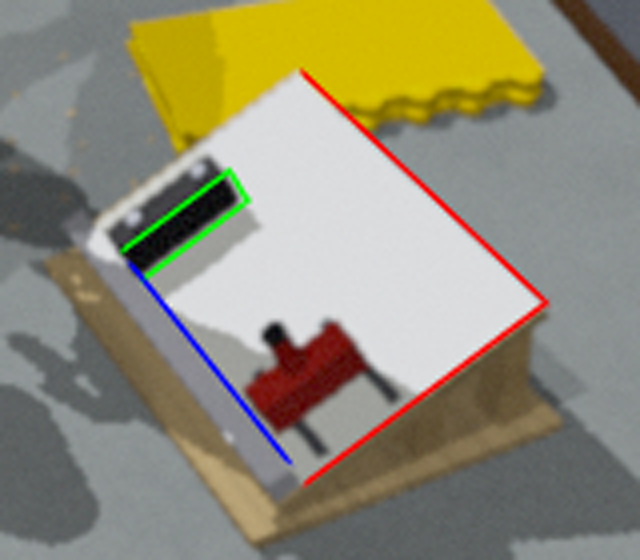

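The overlay fits both views: the plate edges, fence line and end-stop face all land within about 2 mm. Now I'll move to above the blank.

Emit:
move_arm:
  linear:
    - [-40,-28,-3]
    - [-80,-56,-6]
    - [-125,-90,-9]
    - [-170,-125,-12]
    - [-215,-160,-15]
    - [-260,-195,-18]
    - [-300,-225,-22]
    - [-340,-255,-25]
    - [-376,-281,-27]
    - [-395,-320,-27]
    - [-410,-355,-27]
    - [-425,-390,-27]
  rot:
    - [0,0,0.1]
    - [0,0,0.2]
    - [0,0,0.3]
    - [0,0,0.42]
    - [0,0,0.54]
    - [0,0,0.66]
    - [0,0,0.78]
    - [0,0,0.9]
    - [0,0,1.0]
    - [0,0,1.1]
    - [0,0,1.2]
    - [0,0,1.3]
  hand: [85,85,85,85,85,85,85,85,85,85,85,85]

```text
t: 1.95
position: [473.3, 28.3, 280.5]
tool_rot: [180.0, 0.0, 82.6]
wrist_force: [1.5, 0.0, 0.8]
opening: 0.993
```

Run:
```python
from h import *
from workcell import sensors
s=sensors.observe(); print(s["t"],s["joint_positions"].round(1),s["position"].round(1),s["tool_rot"].round(1),s["qd"].round(1))
print(rel(s["position"],s["tool_rot"],(508.5,-280,120),[180,0,37]))
```

```text
1.95 [  3.4   3.8 -16.5  69.7  -0.  100.8] [473.3  28.3 280.5] [180.    0.   82.6] [-47.2  -4.1  -4.3  -0.4   0.7  10. ]
(array([-301.2,   74.3,  160.6]), array([0.001, 0.   , 0.797]))
```

The jig approach needs the opposite half-turn, because the last joint would run out of range otherwise. I'll rotate back the other way while moving.

Emit:
move_arm:
  linear:
    - [-20,5,0]
    - [-50,12,5]
    - [-85,20,15]
    - [-120,28,25]
    - [-155,36,40]
    - [-190,45,55]
    - [-220,52,70]
    - [-250,60,85]
    - [-275,66,100]
    - [-295,71,110]
    - [-300,74,120]
    - [-300,74,120]
  rot:
    - [0,0,-0.13]
    - [0,0,-0.26]
    - [0,0,-0.4]
    - [0,0,-0.54]
    - [0,0,-0.68]
    - [0,0,-0.82]
    - [0,0,-0.96]
    - [0,0,-1.1]
    - [0,0,-1.24]
    - [0,0,-1.38]
    - [0,0,-1.52]
    - [0,0,-1.66]
  hand: [85,85,85,85,85,85,85,85,85,85,85,85]

```text
t: 3.15
position: [509.0, -276.8, 158.6]
tool_rot: [180.0, -0.1, 178.3]
wrist_force: [-1.0, -0.5, -0.2]
opening: 1.001
```

Run:
```python
from h import *
from workcell import sensors
s=sensors.observe(); print(s["t"],s["joint_positions"].round(1),s["position"].round(1),s["tool_rot"].round(1),s["qd"].round(1))
print(rel(s["position"],s["tool_rot"],(508.5,-280,120),[180,0,217]))
```

```text
3.15 [-28.5  18.9 -14.1  57.1  -0.  -26.8] [ 509.  -276.8  158.6] [ 1.800e+02 -1.000e-01  1.783e+02] [  0.9  -1.2   0.2   1.2   0.4 -79.2]
(array([ 0.3, -3.2, 38.6]), array([ 0.001, -0.002, -0.675]))
```

Emit:
move_arm:
  linear:
    - [0,-2,5]
    - [0,-3,15]
    - [0,-3,25]
    - [0,-3,35]
    - [0,-3,40]
    - [0,-3,40]
    - [0,-3,40]
  rot:
    - [0,0,-0.14]
    - [0,0,-0.28]
    - [0,0,-0.42]
    - [0,0,-0.54]
    - [0,0,-0.62]
    - [0,0,-0.62]
    - [0,0,-0.62]
  hand: [85,85,85,85,85,85,85]

```text
t: 3.85
position: [509.6, -279.0, 120.4]
tool_rot: [-180.0, -0.0, -146.5]
wrist_force: [-0.2, 0.4, 0.2]
opening: 0.996
```

Run:
```python
from h import *
from workcell import sensors,vision
s=sensors.observe(); print(s["t"],s["position"].round(1),s["tool_rot"].round(1),s["qd"].round(1))
print(rel(s["position"],s["tool_rot"],(508.5,-280,25),[180,0,217]))
c=vision.capture("side")
cv2.imwrite('pics/side1.png',cv2.resize(c["image"][150:330,200:400,::-1],None,fx=3,fy=3))
```

```text
3.85 [ 509.6 -279.   120.4] [-180.    -0.  -146.5] [ 0.  -0.4  0.3  0.   0.1 -0.1]
(array([ 1.5, -0.2, 95.4]), array([ 0.   , -0.   , -0.062]))
```

View pics/side1.png

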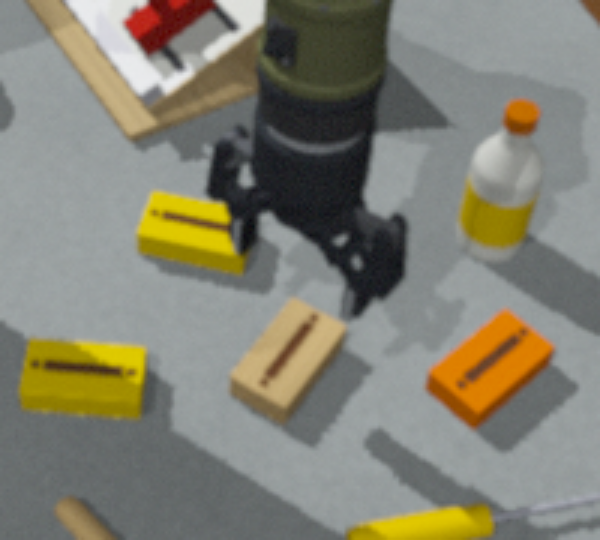

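The open jaws stand across the blank's 50 mm width, with no neighbours in the way. Descending to grip.

Emit:
move_arm:
  linear:
    - [1,0,20]
    - [1.5,0,45]
    - [1.5,0,68]
    - [1.5,0,85]
    - [1.5,0,95]
    - [1.5,0,95]
    - [1.5,0,95]
    - [1.5,0,95]
    - [1.5,0,95]
    - [1.5,0,95]
    - [1.5,0,95]
    - [1.5,0,95]
  rot:
    - [0,0,-0.062]
    - [0,0,-0.062]
    - [0,0,-0.062]
    - [0,0,-0.062]
    - [0,0,-0.062]
    - [0,0,-0.062]
    - [0,0,-0.062]
    - [0,0,-0.062]
    - [0,0,-0.062]
    - [0,0,-0.062]
    - [0,0,-0.062]
    - [0,0,-0.062]
  hand: [85,85,85,85,85,85,45,40,40,40,40,40]
  force: 40

```text
t: 5.1
position: [509.3, -280.3, 26.6]
tool_rot: [-179.9, 0.1, -142.9]
wrist_force: [-1.9, 0.4, 6.4]
opening: 0.572
```

Run:
```python
from h import *
from workcell import sensors,vision
s=sensors.observe(); print(s["t"],s["position"].round(1),s["tool_rot"].round(1),s["wrist_force"].round(1),s["opening"])
```

```text
5.1 [ 509.3 -280.3   26.6] [-1.799e+02  1.000e-01 -1.429e+02] [-1.9  0.4  6.4] 0.5720054712547906
```

Emit:
move_arm:
  linear:
    - [0,0,0]
    - [0,0,0]
    - [0,0,-5]
    - [0,0,-20]
    - [0,0,-50]
    - [0,0,-90]
    - [0,0,-130]
    - [0,0,-170]
    - [0,0,-180]
    - [0,0,-180]
  rot:
    - [0,0,0]
    - [0,0,0]
    - [0,0,0]
    - [0,0,0]
    - [0,0,0]
    - [0,0,0]
    - [0,0,0]
    - [0,0,0]
    - [0,0,0]
    - [0,0,0]
  hand: [40,40,40,40,40,40,40,40,40,40]

```text
t: 6.1
position: [509.4, -280.4, 207.5]
tool_rot: [-179.8, 0.1, -142.9]
wrist_force: [-0.0, -0.4, -2.5]
opening: 0.575
```

Run:
```python
from h import *
from workcell import sensors,vision
s=sensors.observe(); print(s["t"],s["position"].round(1),s["tool_rot"].round(1),s["wrist_force"].round(1),s["opening"],s["joint_positions"].round(1))
c=vision.capture("side")
cv2.imwrite('pics/side2.png',cv2.resize(c["image"][60:260,160:380,::-1],None,fx=3,fy=3))
r=plate_rpy(False)
print(W(72,-98,65),rel(s["position"],s["tool_rot"],W(72,-98,110),r),rel(s["position"],s["tool_rot"],W(72,-98,60),r))
```

```text
6.1 [ 509.4 -280.4  207.5] [-1.798e+02  1.000e-01 -1.429e+02] [-0.  -0.4 -2.5] 0.5752530941998913 [-28.8  17.  -10.   62.7   0.  -66. ]
[507.85734382 165.49917834 123.23485827] (array([-251.3,  364.4,   42.2]), array([ 0.09 , -0.409,  0.44 ])) (array([-269.6,  355.8,   88. ]), array([ 0.09 , -0.409,  0.44 ]))
```

View pics/side2.png

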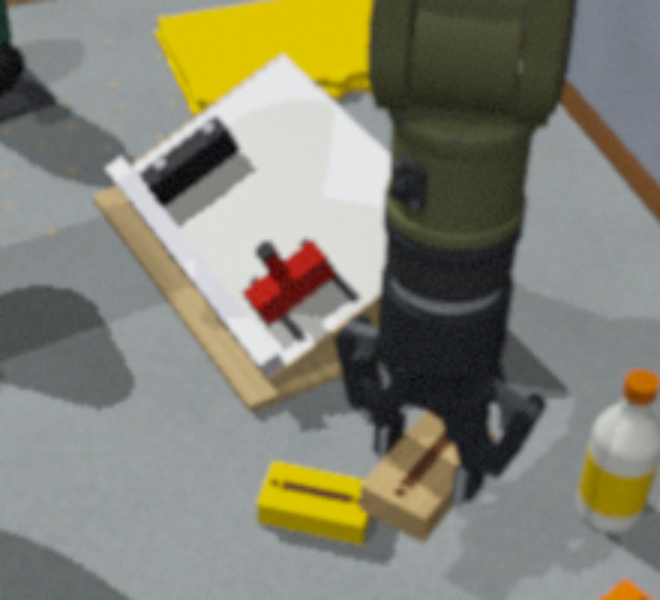

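The blank is held level across its width, clear of everything. Carrying it to above the plate and tilting.

Emit:
move_arm:
  linear:
    - [-20,30,-10]
    - [-45,65,-15]
    - [-70,100,-15]
    - [-95,135,-15]
    - [-120,170,-15]
    - [-145,205,-10]
    - [-170,240,0]
    - [-195,280,10]
    - [-220,320,20]
    - [-245,355,35]
    - [-251,364,42]
    - [-251,364,42]
  rot:
    - [0.008,-0.034,0.037]
    - [0.015,-0.068,0.073]
    - [0.022,-0.102,0.11]
    - [0.03,-0.136,0.147]
    - [0.038,-0.17,0.183]
    - [0.045,-0.205,0.22]
    - [0.053,-0.24,0.257]
    - [0.06,-0.273,0.293]
    - [0.068,-0.307,0.33]
    - [0.08,-0.36,0.39]
    - [0.09,-0.409,0.44]
    - [0.09,-0.409,0.44]
  hand: [40,40,40,40,40,40,40,40,40,40,40,40]

```text
t: 7.35
position: [483.8, 162.5, 158.5]
tool_rot: [179.9, 23.4, -168.2]
wrist_force: [-0.4, -0.1, -1.5]
opening: 0.574
```

Emit:
move_arm:
  linear:
    - [0,0,0]
    - [0,0,0]
    - [0,0,0]
  rot:
    - [0,0,0]
    - [0,0,0]
    - [0,0,0]
  hand: [40,40,40]

```text
t: 7.65
position: [489.6, 161.0, 163.8]
tool_rot: [179.8, 23.8, -168.6]
wrist_force: [-0.5, 0.3, -0.1]
opening: 0.578
```

Run:
```python
from h import *
from workcell import sensors,vision
s=sensors.observe(); print(s["t"],s["position"].round(1),s["tool_rot"].round(1),s["wrist_force"].round(1),s["opening"],s["joint_positions"].round(1))
print("es",es(s["position"]).round(1)); r=plate_rpy(False)
print(rel(s["position"],s["tool_rot"],W(72,-98,35),r))
for n in("top","side"):
    c=vision.capture(n); pickle.dump(c,open(n+'3.pkl','wb'))
    cc=c["image"][:,:,::-1]; cc=cc[70:260,40:280] if n=="top" else cc[30:220,150:390]
    cv2.imwrite(f'pics/{n}3.png',cv2.resize(cc,None,fx=3,fy=3))
```

```text
7.65 [489.6 161.  163.8] [ 179.8   23.8 -168.6] [-0.5  0.3 -0.1] 0.5778996504327345 [ 20.2  -4.6 -46.1  24.9  -3.4   8.1]
es [ 71.3 -98.7 109.7]
(array([-0.9,  0.6, 74.7]), array([ 0.002, -0.003, -0.003]))
```

View pics/top3.png

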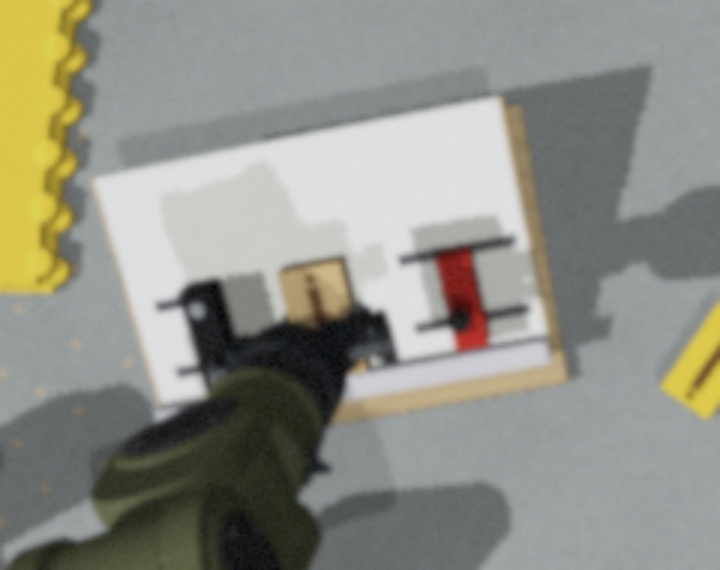

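View pics/side3.png

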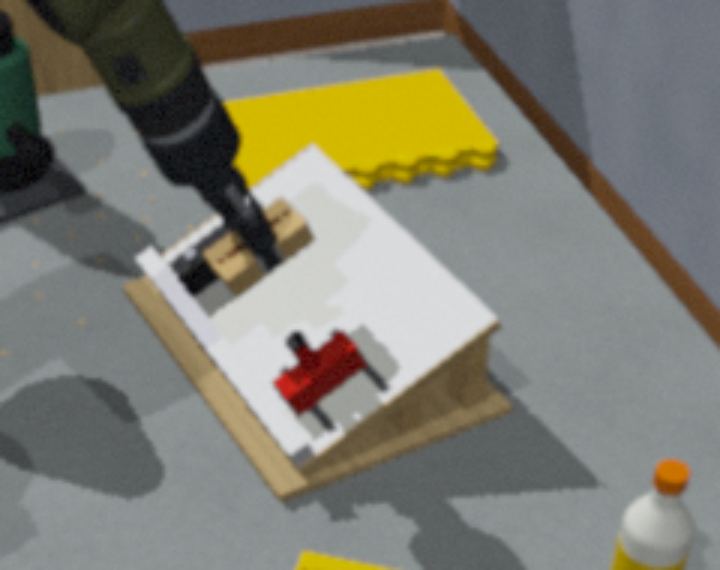

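Run:
```python
from h import *
for n in("top","side"):
    c=pickle.load(open(n+'3.pkl','rb')); P=cloud(c)
    hsv=cv2.cvtColor(c["image"],cv2.COLOR_RGB2HSV)
    E=((P-O)@RP)
    m=(hsv[...,1]>60)&(hsv[...,0]>8)&(hsv[...,0]<22)&(E[...,0]>0)&(E[...,0]<160)&(E[...,1]>-160)&(E[...,1]<-40)&(E[...,2]>60)&(E[...,2]<130)
    q=E[m]; print(n,len(q),np.percentile(q,[1,5,50,95,99],axis=0).round(1).tolist())
```

```text
top 439 [[32.7, -124.7, 96.0], [75.9, -123.9, 100.3], [97.1, -102.1, 107.5], [116.9, -79.6, 110.9], [117.6, -77.1, 112.5]]
side 398 [[25.9, -127.0, 86.2], [27.6, -125.6, 89.1], [54.2, -114.4, 107.5], [109.8, -81.5, 110.8], [112.1, -77.5, 111.9]]
```

The blank is centred in the grip: x 26 to 116, centre about 71, in the end-stop frame. Lowering to just above the plate.

Emit:
move_arm:
  linear:
    - [0,0,15]
    - [0,0,35]
    - [0,0,52]
    - [0,0,65]
    - [0,0,73]
    - [0,0,77]
    - [0,0,78]
    - [0,0,78]
    - [0,0,78]
  rot:
    - [0.002,-0.003,-0.003]
    - [0.002,-0.003,-0.003]
    - [0.002,-0.003,-0.003]
    - [0.002,-0.003,-0.003]
    - [0.002,-0.003,-0.003]
    - [0.002,-0.003,-0.003]
    - [0.002,-0.003,-0.003]
    - [0.002,-0.003,-0.003]
    - [0.002,-0.003,-0.003]
  hand: [40,40,40,40,40,40,40,40,40]

```text
t: 8.65
position: [519.7, 168.5, 92.6]
tool_rot: [-180.0, 24.0, -168.3]
wrist_force: [1.0, 0.0, -0.1]
opening: 0.578
```

Emit:
move_arm:
  linear:
    - [0,0,1]
    - [0,0,2]
    - [0,0,2]
  rot:
    - [0,0,0]
    - [0,0,0]
    - [0,0,0]
  hand: [40,40,40]

```text
t: 8.95
position: [520.2, 168.7, 90.2]
tool_rot: [-180.0, 24.0, -168.3]
wrist_force: [-0.5, 0.1, -0.4]
opening: 0.579
```

```bash
cat > st.py <<'E'
from h import *
from workcell import sensors
s=sensors.observe(); print(s["t"],"tool",s["tool_rot"].round(1),"F plate",(RP.T@s["wrist_force"]).round(2),"op",round(s["opening"],3),"es",es(s["position"]).round(1))
E
python3 st.py
```

```text
8.95 tool [-180.    24.  -168.3] F plate [-0.57  0.24 -0.19] op 0.579 es [ 70.2 -97.4  29.6]
```

Emit:
move_arm:
  linear:
    - [0,0,1]
    - [0,0,1.5]
    - [0,0,1.5]
  rot:
    - [0,0,0]
    - [0,0,0]
    - [0,0,0]
  hand: [40,40,40]

```text
t: 9.25
position: [520.8, 168.7, 88.6]
tool_rot: [-180.0, 24.0, -168.3]
wrist_force: [-0.4, -1.2, 0.0]
opening: 0.574
```

```bash
python3 st.py
```

```text
9.25 tool [-180.    24.  -168.3] F plate [-0.56 -1.11  0.25] op 0.574 es [ 70.1 -97.5  28. ]
```

Emit:
move_arm:
  linear:
    - [0,0,0.7]
    - [0,0,1]
    - [0,0,1]
  rot:
    - [0,0,0]
    - [0,0,0]
    - [0,0,0]
  hand: [40,40,40]

```text
t: 9.55
position: [521.2, 168.8, 87.9]
tool_rot: [-180.0, 24.0, -168.3]
wrist_force: [-1.9, 0.2, 2.9]
opening: 0.573
```

```bash
python3 st.py
```

```text
9.55 tool [-180.    24.  -168.3] F plate [-0.52  0.58  3.37] op 0.573 es [ 70.2 -97.4  27.2]
```

Contact is felt: 3.4 N normal at the expected height. Releasing.

Emit:
move_arm:
  linear:
    - [0,0,0]
    - [0,0,0]
    - [0,0,0]
    - [0,0,0]
    - [0,0,0]
    - [0,0,0]
    - [0,0,0]
    - [0,0,0]
    - [0,0,0]
    - [0,0,0]
  rot:
    - [0,0,0]
    - [0,0,0]
    - [0,0,0]
    - [0,0,0]
    - [0,0,0]
    - [0,0,0]
    - [0,0,0]
    - [0,0,0]
    - [0,0,0]
    - [0,0,0]
  hand: [80,80,80,80,80,80,80,80,80,80]

```text
t: 10.55
position: [521.2, 168.8, 87.8]
tool_rot: [-180.0, 24.0, -168.3]
wrist_force: [-0.4, -0.0, -0.2]
opening: 0.937
```

```bash
python3 st.py
python3 - <<'E'
from h import *
from workcell import vision
for n in("top","side"):
    c=vision.capture(n); pickle.dump(c,open(n+'4.pkl','wb'))
    cc=c["image"][:,:,::-1]; cc=cc[70:260,40:280] if n=="top" else cc[30:220,150:390]
    cv2.imwrite(f'pics/{n}4.png',cv2.resize(cc,None,fx=3,fy=3))
E
```

```text
10.55 tool [-180.    24.  -168.3] F plate [-0.4   0.04 -0.04] op 0.937 es [ 70.2 -97.5  27.1]
```

View pics/side4.png

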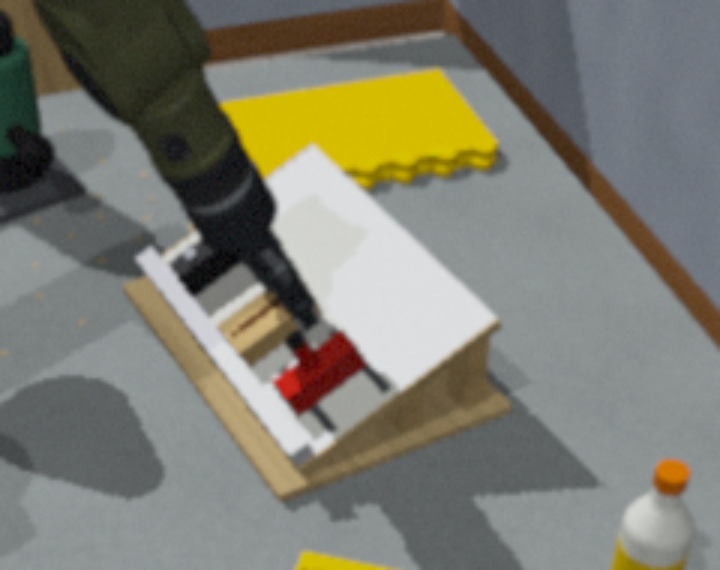

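The blank has slid down against the fence. Now I'll lift clear and close the fingers on the way to behind the post.

Emit:
move_arm:
  linear:
    - [0,0,-10]
    - [0,0,-30]
    - [0,0,-55]
    - [0,0,-75]
    - [0,0,-90]
    - [0,0,-92]
    - [0,0,-92]
  rot:
    - [0,0,0]
    - [0,0,0]
    - [0,0,0]
    - [0,0,0]
    - [0,0,0]
    - [0,0,0]
    - [0,0,0]
  hand: [80,80,80,80,80,80,80]

```text
t: 11.35
position: [484.9, 161.4, 172.7]
tool_rot: [-180.0, 24.1, -168.3]
wrist_force: [-1.2, 0.6, -0.5]
opening: 0.938
```

```bash
python3 st.py
python3 - <<'E'
from h import *
from workcell import sensors,vision
s=sensors.observe()
print(rel(s["position"],s["tool_rot"],W(45,-240,115),plate_rpy(False)))
for n in("top","side"):
    c=vision.capture(n); pickle.dump(c,open(n+'5.pkl','wb'))
    cc=c["image"][:,:,::-1]; cc=cc[70:260,40:280] if n=="top" else cc[30:220,150:390]
    cv2.imwrite(f'pics/{n}5.png',cv2.resize(cc,None,fx=3,fy=3))
    P=cloud(c);hsv=cv2.cvtColor(c["image"],cv2.COLOR_RGB2HSV);E=((P-O)@RP)
    m=(hsv[...,1]>60)&(hsv[...,0]>8)&(hsv[...,0]<22)&(E[...,0]>-10)&(E[...,0]<160)&(E[...,1]>-180)&(E[...,1]<-10)&(E[...,2]>18)&(E[...,2]<40)
    q=E[m]; print(n,len(q),np.percentile(q,[1,50,99],axis=0).round(1).tolist())
    m=(hsv[...,1]>120)&((hsv[...,0]<8)|(hsv[...,0]>172))&(abs(E[...,2]-31)<4); q=E[m]; print(' red',len(q),np.percentile(q,[1,50,99],axis=0).round(1).tolist())
    m=(hsv[...,2]<70)&(E[...,2]>55)&(E[...,2]<80)&(E[...,1]<-170)&(E[...,1]>-230); q=E[m]; print(' post',len(q),q.mean(0).round(1) if len(q) else '')
E
```

```text
11.35 tool [-180.    24.1 -168.3] F plate [-1.17  0.8   0.02] op 0.938 es [ 70.8 -97.4 119.6]
(array([  26. , -142.5,    4.5]), array([0.001, 0.001, 0.002]))
top 339 [[5.1, -123.9, 20.0], [69.0, -100.3, 25.4], [89.9, -77.4, 29.3]]
 red 244 [[9.0, -210.5, 27.2], [58.5, -199.5, 30.7], [86.5, -184.9, 34.6]]
 post 32 [  47.8 -197.3   69.3]
side 407 [[-0.3, -126.0, 19.5], [42.1, -104.5, 25.5], [84.1, -76.5, 29.3]]
 red 196 [[7.5, -211.8, 27.5], [45.3, -200.1, 30.1], [81.3, -182.9, 33.7]]
 post 25 [  43.  -197.5   70.3]
```

View pics/side5.png

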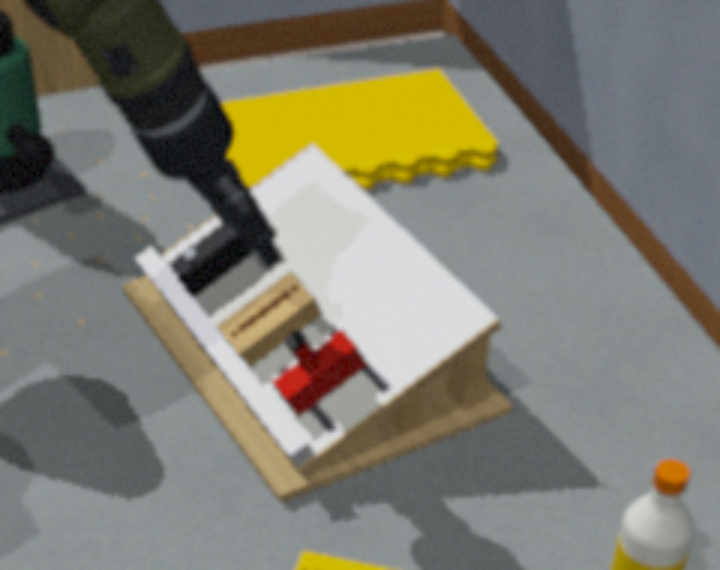

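The blank lies square on the fence: x about 0 to 90, y about -101. The pusher post is at y about -197. Moving behind the post.

Emit:
move_arm:
  linear:
    - [4,-20,0]
    - [8,-45,0]
    - [14,-75,0]
    - [20,-105,2]
    - [25,-130,4]
    - [26,-142,5]
    - [26,-142,5]
    - [26,-142,20]
    - [26,-142,40]
    - [26,-142,54]
    - [26,-142,56]
    - [26,-142,56]
  rot:
    - [0,0,0]
    - [0,0,0]
    - [0,0,0]
    - [0,0,0]
    - [0,0,0]
    - [0,0,0]
    - [0,0,0]
    - [0,0,0]
    - [0,0,0]
    - [0,0,0]
    - [0,0,0]
    - [0,0,0]
  hand: [40,0,0,0,0,0,0,0,0,0,0,0]

```text
t: 12.65
position: [511.8, 22.6, 109.4]
tool_rot: [180.0, 23.9, -168.3]
wrist_force: [0.4, 0.3, -0.2]
opening: 0.001
```

```bash
python3 st.py
python3 - <<'E'
from h import *
from workcell import sensors,vision
for n in("side",):
    c=vision.capture(n)
    cc=c["image"][:,:,::-1]; cc=cc[70:260,40:280] if n=="top" else cc[30:220,150:390]
    cv2.imwrite(f'pics/{n}6.png',cv2.resize(cc,None,fx=3,fy=3))
E
```

```text
12.65 tool [ 180.    23.9 -168.3] F plate [ 0.31  0.17 -0.39] op 0.001 es [  43.6 -238.8   62.5]
```

View pics/side6.png

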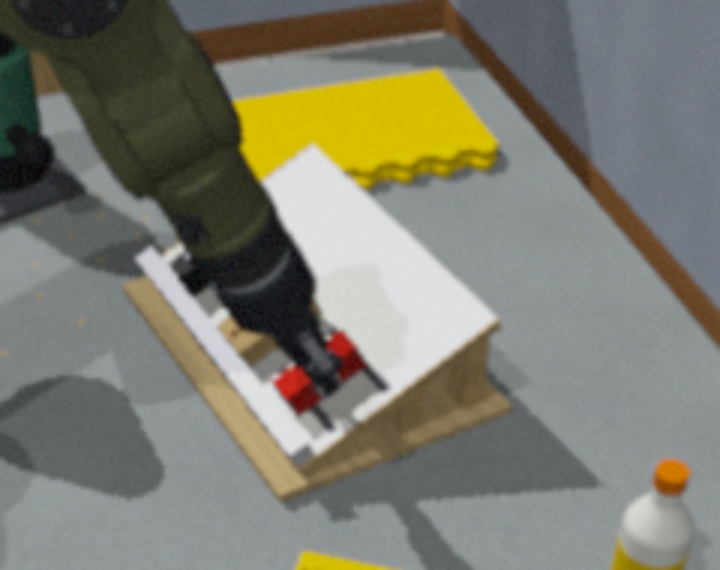

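Emit:
move_arm:
  linear:
    - [0,6,0]
    - [0,11,0]
    - [0,14,0]
    - [0,16,0]
    - [0,18,0]
    - [0,20,0]
    - [0,22,0]
    - [0,24,0]
    - [0,26,0]
    - [0,28,0]
    - [0,30,0]
  rot:
    - [0,0,0]
    - [0,0,0]
    - [0,0,0]
    - [0,0,0]
    - [0,0,0]
    - [0,0,0]
    - [0,0,0]
    - [0,0,0]
    - [0,0,0]
    - [0,0,0]
    - [0,0,0]
  hand: [0,0,0,0,0,0,0,0,0,0,0]

```text
t: 13.8
position: [506.4, 51.2, 110.2]
tool_rot: [-179.9, 24.0, -168.3]
wrist_force: [0.5, -3.3, 0.9]
opening: 0.0
```

```bash
python3 st.py
```

```text
13.8 tool [-179.9   24.  -168.3] F plate [ 0.24 -3.32  0.92] op 0.0 es [  44.4 -209.7   63.1]
```

Emit:
move_arm:
  linear:
    - [0,3,0]
    - [0,6,0]
    - [0,9,0]
    - [0,12,0]
    - [0,15,0]
    - [0,18,0]
    - [0,21,0]
    - [0,24,0]
    - [0,27,0]
    - [0,30,0]
    - [0,32,0]
    - [0,34,0]
  rot:
    - [0,0,0]
    - [0,0,0]
    - [0,0,0]
    - [0,0,0]
    - [0,0,0]
    - [0,0,0]
    - [0,0,0]
    - [0,0,0]
    - [0,0,0]
    - [0,0,0]
    - [0,0,0]
    - [0,0,0]
  hand: [0,0,0,0,0,0,0,0,0,0,0,0]

```text
t: 15.0
position: [499.4, 84.9, 110.2]
tool_rot: [-180.0, 24.0, -168.3]
wrist_force: [0.9, -4.6, 1.0]
opening: 0.001
```

```bash
python3 st.py;python3 - <<'E'
from h import *
from workcell import sensors,vision
for n in("side",):
    c=vision.capture(n)
    cc=c["image"][:,:,::-1]; cc=cc[70:260,40:280] if n=="top" else cc[30:220,150:390]
    cv2.imwrite(f'pics/{n}7.png',cv2.resize(cc,None,fx=3,fy=3))
E
```

```text
15.0 tool [-180.    24.  -168.3] F plate [ 0.34 -4.73  0.89] op 0.001 es [  44.4 -175.3   63. ]
```

View pics/side7.png

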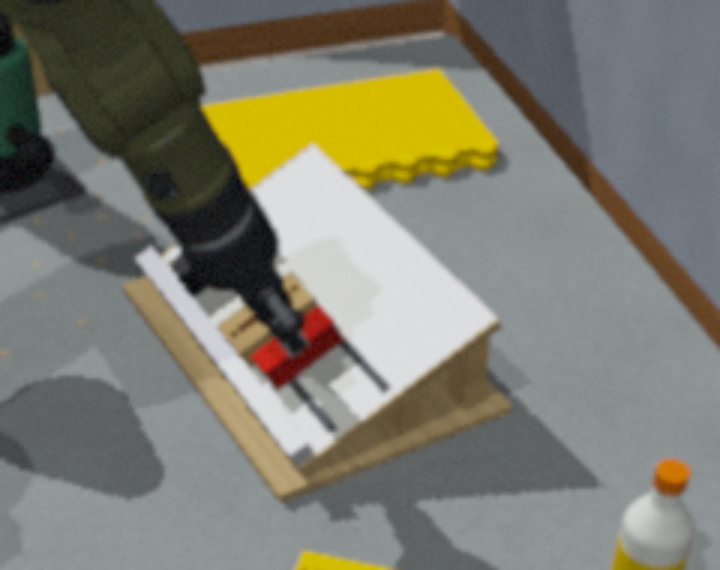

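The pusher is following, and its face is almost at the blank. Continuing at about 25 mm/s.

Emit:
move_arm:
  linear:
    - [0,2,0]
    - [0,4,0]
    - [0,6,0]
    - [0,8,0]
    - [0,10,0]
    - [0,12,0]
    - [0,14,0]
    - [0,17,0]
    - [0,20,0]
    - [0,23,0]
    - [0,26,0]
    - [0,29,0]
  rot:
    - [0,0,0]
    - [0,0,0]
    - [0,0,0]
    - [0,0,0]
    - [0,0,0]
    - [0,0,0]
    - [0,0,0]
    - [0,0,0]
    - [0,0,0]
    - [0,0,0]
    - [0,0,0]
    - [0,0,0]
  hand: [0,0,0,0,0,0,0,0,0,0,0,0]

```text
t: 16.25
position: [493.5, 113.3, 110.1]
tool_rot: [-180.0, 24.0, -168.3]
wrist_force: [-0.1, -4.7, 1.5]
opening: 0.001
```

```bash
python3 st.py
```

```text
16.25 tool [-180.    24.  -168.3] F plate [-0.36 -4.58  1.76] op 0.001 es [  44.3 -146.3   63. ]
```

Emit:
move_arm:
  linear:
    - [0,3,0]
    - [0,6,0]
    - [0,9,0]
    - [0,12,0]
    - [0,15,0]
    - [0,18,0]
    - [0,21,0]
    - [0,24,0]
    - [0,27,0]
    - [0,30,0]
    - [0,32,0]
    - [0,34,0]
  rot:
    - [0,0,0]
    - [0,0,0]
    - [0,0,0]
    - [0,0,0]
    - [0,0,0]
    - [0,0,0]
    - [0,0,0]
    - [0,0,0]
    - [0,0,0]
    - [0,0,0]
    - [0,0,0]
    - [0,0,0]
  hand: [0,0,0,0,0,0,0,0,0,0,0,0]

```text
t: 17.45
position: [486.7, 146.6, 110.2]
tool_rot: [-180.0, 24.0, -168.3]
wrist_force: [0.6, -5.4, 2.5]
opening: -0.0
```

```bash
python3 st.py;python3 - <<'E'
from h import *
from workcell import sensors,vision
for n in("side","top"):
    c=vision.capture(n)
    cc=c["image"][:,:,::-1]; cc=cc[70:260,40:280] if n=="top" else cc[30:220,150:390]
    cv2.imwrite(f'pics/{n}8.png',cv2.resize(cc,None,fx=3,fy=3))
    P=cloud(c);hsv=cv2.cvtColor(c["image"],cv2.COLOR_RGB2HSV);E=((P-O)@RP)
    m=(hsv[...,1]>120)&((hsv[...,0]<8)|(hsv[...,0]>172))&(abs(E[...,2]-31)<4)&(E[...,1]>-200)&(E[...,0]>0); q=E[m]; print(n,'red',len(q),np.percentile(q,[1,50,99],axis=0).round(1).tolist())
E
```

```text
17.45 tool [-180.    24.  -168.3] F plate [ 0.6  -5.44  2.52] op -0.0 es [  44.2 -112.3   63.1]
side red 136 [[6.3, -106.6, 27.3], [43.7, -93.5, 30.1], [81.7, -76.9, 34.0]]
top red 159 [[48.6, -104.3, 27.5], [68.8, -91.7, 30.6], [87.1, -78.4, 34.5]]
```

View pics/side8.png

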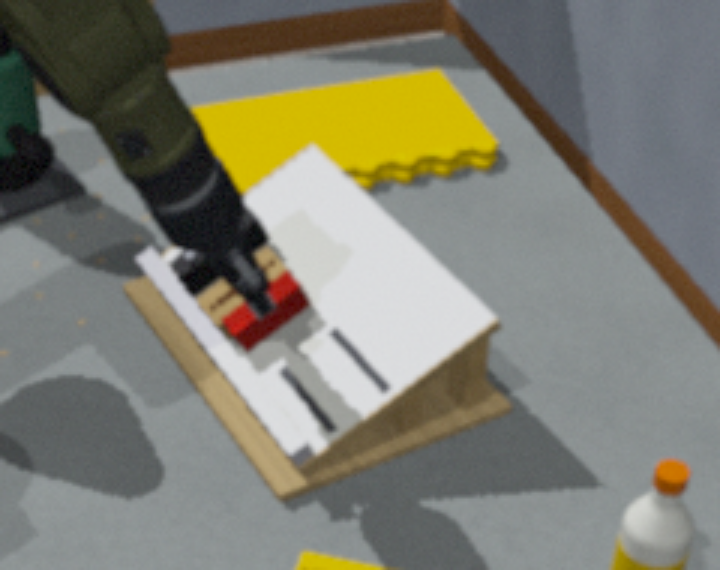

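The face is at about -78, with roughly 28 mm to go. Slowing down.

Emit:
move_arm:
  linear:
    - [0,2.5,0]
    - [0,5,0]
    - [0,7.5,0]
    - [0,10,0]
    - [0,12,0]
    - [0,14,0]
    - [0,16,0]
    - [0,17.5,0]
    - [0,19,0]
    - [0,20,0]
    - [0,21,0]
    - [0,22,0]
  rot:
    - [0,0,0]
    - [0,0,0]
    - [0,0,0]
    - [0,0,0]
    - [0,0,0]
    - [0,0,0]
    - [0,0,0]
    - [0,0,0]
    - [0,0,0]
    - [0,0,0]
    - [0,0,0]
    - [0,0,0]
  hand: [0,0,0,0,0,0,0,0,0,0,0,0]

```text
t: 18.75
position: [482.2, 167.9, 110.2]
tool_rot: [-180.0, 24.0, -168.3]
wrist_force: [0.9, -3.9, 1.8]
opening: -0.0
```

```bash
python3 st.py
```

```text
18.75 tool [-180.    24.  -168.3] F plate [ 0.79 -3.99  1.57] op -0.0 es [ 44.2 -90.5  63.1]
```

Emit:
move_arm:
  linear:
    - [0,0.5,0]
    - [0,1,0]
    - [0,1.5,0]
    - [0,2,0]
  rot:
    - [0,0,0]
    - [0,0,0]
    - [0,0,0]
    - [0,0,0]
  hand: [0,0,0,0]

```text
t: 19.15
position: [481.8, 169.8, 110.1]
tool_rot: [-180.0, 24.0, -168.3]
wrist_force: [1.0, -3.6, 2.2]
opening: -0.002
```

```bash
python3 st.py
```

```text
19.15 tool [-180.    24.  -168.3] F plate [ 1.12 -3.71  1.93] op -0.002 es [ 44.2 -88.5  63. ]
```

Emit:
move_arm:
  linear:
    - [0,0.4,0]
    - [0,0.8,0]
    - [0,1.2,0]
    - [0,1.5,0]
  rot:
    - [0,0,0]
    - [0,0,0]
    - [0,0,0]
    - [0,0,0]
  hand: [0,0,0,0]

```text
t: 19.55
position: [481.5, 171.3, 110.1]
tool_rot: [-180.0, 24.0, -168.3]
wrist_force: [1.2, -3.7, 1.9]
opening: -0.0
```

```bash
python3 st.py
```

```text
19.55 tool [-180.    24.  -168.3] F plate [ 1.15 -3.9   1.56] op -0.0 es [ 44.2 -87.   63.1]
```

Emit:
move_arm:
  linear:
    - [0,0.3,0]
    - [0,0.6,0]
    - [0,0.9,0]
  rot:
    - [0,0,0]
    - [0,0,0]
    - [0,0,0]
  hand: [0,0,0]

```text
t: 19.85
position: [481.4, 172.2, 110.2]
tool_rot: [-180.0, 24.0, -168.3]
wrist_force: [1.0, -4.5, 2.2]
opening: -0.002
```

```bash
python3 st.py
```

```text
19.85 tool [-180.    24.  -168.3] F plate [ 0.99 -4.59  1.98] op -0.002 es [ 44.2 -86.1  63.1]
```

Emit:
move_arm:
  linear:
    - [0,0.25,0]
    - [0,0.5,0]
  rot:
    - [0,0,0]
    - [0,0,0]
  hand: [0,0]

```text
t: 20.05
position: [481.3, 172.7, 110.2]
tool_rot: [-180.0, 24.0, -168.3]
wrist_force: [1.3, -5.1, 1.2]
opening: -0.001
```

Emit:
move_arm:
  linear:
    - [0,0.25,0]
    - [0,0.5,0]
  rot:
    - [0,0,0]
    - [0,0,0]
  hand: [0,0]

```text
t: 20.25
position: [481.1, 173.2, 110.2]
tool_rot: [-180.0, 24.0, -168.3]
wrist_force: [1.2, -4.3, 3.0]
opening: 0.004
```

Emit:
move_arm:
  linear:
    - [0,0.25,0]
    - [0,0.5,0]
  rot:
    - [0,0,0]
    - [0,0,0]
  hand: [0,0]

```text
t: 20.45
position: [481.0, 173.7, 110.2]
tool_rot: [-180.0, 24.0, -168.3]
wrist_force: [1.2, -4.2, 3.4]
opening: 0.003
```

Emit:
move_arm:
  linear:
    - [0,0.25,0]
    - [0,0.5,0]
  rot:
    - [0,0,0]
    - [0,0,0]
  hand: [0,0]

```text
t: 20.65
position: [480.9, 174.2, 110.1]
tool_rot: [-180.0, 24.0, -168.3]
wrist_force: [0.6, -4.1, 2.3]
opening: -0.0
```

```bash
python3 st.py;python3 - <<'E'
from h import *
from workcell import sensors,vision
for n in("side","top"):
    c=vision.capture(n)
    cc=c["image"][:,:,::-1]; cc=cc[70:260,40:280] if n=="top" else cc[50:170,180:330]
    cv2.imwrite(f'pics/{n}9.png',cv2.resize(cc,None,fx=3 if n=="top" else 5,fy=3 if n=="top" else 5))
    P=cloud(c);hsv=cv2.cvtColor(c["image"],cv2.COLOR_RGB2HSV);E=((P-O)@RP)
    m=(hsv[...,1]>120)&((hsv[...,0]<8)|(hsv[...,0]>172))&(abs(E[...,2]-31)<4)&(E[...,1]>-200)&(E[...,0]>0); q=E[m]; print(n,'red',len(q),np.percentile(q,[1,50,99],axis=0).round(1).tolist())
E
```

```text
20.65 tool [-180.    24.  -168.3] F plate [ 0.71 -4.09  2.18] op -0.0 es [ 44.2 -84.1  63.1]
side red 139 [[5.9, -78.4, 27.2], [52.5, -65.3, 30.4], [84.1, -50.1, 33.5]]
top red 160 [[49.3, -77.4, 27.1], [69.5, -63.9, 30.6], [87.1, -50.1, 34.7]]
```

View pics/side9.png

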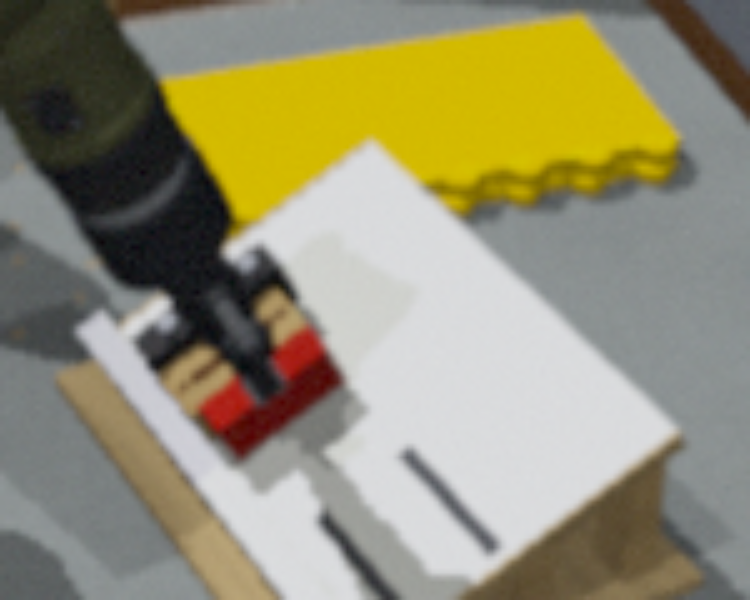

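The face is measured at about -50 and the blank is almost at the stop. Continuing in fine steps.

Emit:
move_arm:
  linear:
    - [0,0.25,0]
    - [0,0.4,0]
  rot:
    - [0,0,0]
    - [0,0,0]
  hand: [0,0]

```text
t: 20.95
position: [480.8, 174.6, 110.1]
tool_rot: [-180.0, 24.0, -168.3]
wrist_force: [0.5, -4.5, 2.8]
opening: -0.003
```

Emit:
move_arm:
  linear:
    - [0,0.2,0]
    - [0,0.4,0]
  rot:
    - [0,0,0]
    - [0,0,0]
  hand: [0,0]

```text
t: 21.15
position: [480.8, 174.9, 110.1]
tool_rot: [-180.0, 24.0, -168.3]
wrist_force: [0.7, -4.2, 2.2]
opening: 0.002
```

Emit:
move_arm:
  linear:
    - [0,0.2,0]
    - [0,0.4,0]
  rot:
    - [0,0,0]
    - [0,0,0]
  hand: [0,0]

```text
t: 21.35
position: [480.7, 175.3, 110.2]
tool_rot: [-180.0, 24.0, -168.3]
wrist_force: [0.5, -4.4, 2.0]
opening: -0.002
```

Emit:
move_arm:
  linear:
    - [0,0.2,0]
    - [0,0.4,0]
  rot:
    - [0,0,0]
    - [0,0,0]
  hand: [0,0]

```text
t: 21.55
position: [480.7, 175.4, 110.2]
tool_rot: [-179.9, 24.0, -168.3]
wrist_force: [1.6, -5.6, 2.8]
opening: -0.002
```

Emit:
move_arm:
  linear:
    - [0,0.2,0]
    - [0,0.4,0]
  rot:
    - [0,0,0]
    - [0,0,0]
  hand: [0,0]

```text
t: 21.75
position: [480.7, 175.4, 110.2]
tool_rot: [-179.9, 24.0, -168.3]
wrist_force: [1.5, -7.8, 2.2]
opening: -0.005
```

The arm has stalled on the stop and the force is rising at about 5 N/mm. Working up to about 14 N at the wrist, of which about 4 N is pusher drag.

Emit:
move_arm:
  linear:
    - [0,0.2,0]
    - [0,0.4,0]
  rot:
    - [0,0,0]
    - [0,0,0]
  hand: [0,0]

```text
t: 21.95
position: [480.6, 175.5, 110.1]
tool_rot: [-179.8, 24.0, -168.3]
wrist_force: [1.1, -8.7, 3.0]
opening: 0.003
```

```bash
python3 st.py
```

```text
21.95 tool [-179.8   24.  -168.3] F plate [ 0.61 -8.72  2.97] op 0.003 es [ 44.1 -82.8  63.1]
```

Emit:
move_arm:
  linear:
    - [0,0.2,0]
    - [0,0.3,0]
  rot:
    - [0,0,0]
    - [0,0,0]
  hand: [0,0]

```text
t: 22.15
position: [480.6, 175.5, 110.2]
tool_rot: [-179.8, 24.0, -168.3]
wrist_force: [1.9, -10.1, 4.4]
opening: -0.002
```

```bash
python3 st.py
```

```text
22.15 tool [-179.8   24.  -168.3] F plate [  1.64 -10.27   4.03] op -0.002 es [ 44.2 -82.7  63.1]
```

Emit:
move_arm:
  linear:
    - [0,0.2,0]
    - [0,0.4,0]
    - [0,0.5,0]
  rot:
    - [0,0,0]
    - [0,0,0]
    - [0,0,0]
  hand: [0,0,0]

```text
t: 22.45
position: [480.6, 175.5, 110.2]
tool_rot: [-179.7, 24.0, -168.3]
wrist_force: [1.9, -10.1, 4.6]
opening: 0.001
```

```bash
python3 st.py
```

```text
22.45 tool [-179.7   24.  -168.3] F plate [  1.73 -10.27   4.31] op 0.001 es [ 44.2 -82.7  63.1]
```

Emit:
move_arm:
  linear:
    - [0,0,0]
    - [0,0.1,0]
  rot:
    - [0,0,0]
    - [0,0,0]
  hand: [0,0]

```text
t: 22.65
position: [480.6, 175.6, 110.2]
tool_rot: [-179.7, 24.0, -168.3]
wrist_force: [1.6, -11.7, 5.1]
opening: 0.001
```

```bash
python3 st.py
```

```text
22.65 tool [-179.7   24.  -168.3] F plate [  1.39 -11.83   4.98] op 0.001 es [ 44.1 -82.7  63.1]
```

Emit:
move_arm:
  linear:
    - [0,0.2,0]
    - [0,0.4,0]
    - [0,0.4,0]
    - [0,0.4,0]
  rot:
    - [0,0,0]
    - [0,0,0]
    - [0,0,0]
    - [0,0,0]
  hand: [0,0,0,0]

```text
t: 23.05
position: [480.6, 175.6, 110.2]
tool_rot: [-179.7, 24.0, -168.4]
wrist_force: [2.4, -12.7, 4.8]
opening: -0.0
```

```bash
python3 st.py
```

```text
23.05 tool [-179.7   24.  -168.4] F plate [  1.73 -12.93   4.48] op -0.0 es [ 44.1 -82.7  63.1]
```

Emit:
move_arm:
  linear:
    - [0,0.1,0]
    - [0,0.1,0]
    - [0,0.1,0]
    - [0,0.1,0]
    - [0,0.1,0]
  rot:
    - [0,0,0]
    - [0,0,0]
    - [0,0,0]
    - [0,0,0]
    - [0,0,0]
  hand: [0,0,0,0,0]

```text
t: 23.55
position: [480.6, 175.6, 110.2]
tool_rot: [-179.7, 24.0, -168.4]
wrist_force: [2.0, -12.4, 5.4]
opening: -0.001
```

```bash
python3 st.py
```

```text
23.55 tool [-179.7   24.  -168.4] F plate [  1.68 -12.52   5.12] op -0.001 es [ 44.2 -82.6  63.1]
```

Emit:
move_arm:
  linear:
    - [0,0.2,0]
    - [0,0.3,0]
    - [0,0.3,0]
    - [0,0.3,0]
    - [0,0.3,0]
    - [0,0.3,0]
    - [0,0.3,0]
    - [0,0.3,0]
    - [0,0.3,0]
    - [0,0.3,0]
    - [0,0.3,0]
    - [0,0.3,0]
  rot:
    - [0,0,0]
    - [0,0,0]
    - [0,0,0]
    - [0,0,0]
    - [0,0,0]
    - [0,0,0]
    - [0,0,0]
    - [0,0,0]
    - [0,0,0]
    - [0,0,0]
    - [0,0,0]
    - [0,0,0]
  hand: [0,0,0,0,0,0,0,0,0,0,0,0]

```text
t: 24.75
position: [480.6, 175.6, 110.2]
tool_rot: [-179.6, 24.0, -168.4]
wrist_force: [2.3, -13.7, 4.8]
opening: -0.005
```

```bash
python3 st.py
```

```text
24.75 tool [-179.6   24.  -168.4] F plate [  1.55 -13.84   4.6 ] op -0.005 es [ 44.2 -82.6  63.1]
```

Pressed for over a second at about 9.5 N on the stop. Backing off gently, then lifting away.

Emit:
move_arm:
  linear:
    - [0,-1,0]
    - [0,-2,0]
    - [0,-3.5,0]
    - [0,-6,0]
    - [0,-10,0]
    - [0,-18,0]
    - [0,-25,0]
    - [0,-25,-20]
    - [0,-25,-50]
    - [0,-25,-85]
    - [0,-25,-120]
    - [0,-25,-120]
  rot:
    - [0,0,0]
    - [0,0,0]
    - [0,0,0]
    - [0,0,0]
    - [0,0,0]
    - [0,0,0]
    - [0,0,0]
    - [0,0,0]
    - [0,0,0]
    - [0,0,0]
    - [0,0,0]
    - [0,0,0]
  hand: [0,0,0,0,0,0,0,0,0,0,0,0]

```text
t: 25.95
position: [438.9, 144.1, 224.6]
tool_rot: [179.9, 24.4, -168.3]
wrist_force: [0.6, -0.1, 0.5]
opening: -0.001
```

Emit:
move_arm:
  linear:
    - [0,-40,0]
    - [0,-80,0]
    - [0,-120,0]
    - [0,-160,0]
    - [0,-200,0]
    - [0,-200,0]
  rot:
    - [0,0,0]
    - [0,0,0]
    - [0,0,0]
    - [0,0,0]
    - [0,0,0]
    - [0,0,0]
  hand: [0,0,0,0,0,0]

```text
t: 26.55
position: [478.8, -57.0, 219.6]
tool_rot: [-179.9, 24.0, -168.7]
wrist_force: [-0.1, 0.6, -0.0]
opening: -0.001
```

```bash
python3 st.py;python3 - <<'E'
from h import *
from workcell import sensors,vision
for n in("side","top"):
    c=vision.capture(n)
    im=c["image"][:,:,::-1].copy(); 
    cc=im[90:240,50:250] if n=="top" else im[50:170,180:330]
    cv2.imwrite(f'pics/{n}10.png',cv2.resize(cc,None,fx=3.5 if n=="top" else 5,fy=3.5 if n=="top" else 5))
    cv2.imwrite(f'pics/{n}10f.png',im)
    P=cloud(c);hsv=cv2.cvtColor(c["image"],cv2.COLOR_RGB2HSV);E=((P-O)@RP)
    m=(hsv[...,1]>120)&((hsv[...,0]<8)|(hsv[...,0]>172))&(abs(E[...,2]-31)<4)&(E[...,1]>-200)&(E[...,0]>0); q=E[m]; print(n,'red',len(q),np.percentile(q,[1,50,99],axis=0).round(1).tolist())
    m=(hsv[...,1]>60)&(hsv[...,0]>8)&(hsv[...,0]<22)&(E[...,0]>-10)&(E[...,0]<120)&(E[...,1]>-70)&(E[...,1]<20)&(abs(E[...,2]-26)<4)
    q=E[m]; print(' blank',len(q),np.percentile(q,[1,50,99],axis=0).round(1).tolist(),[np.round(v,1) for v in cv2.minAreaRect(q[:,:2].astype(np.float32))])
E
```

```text
26.55 tool [-179.9   24.  -168.7] F plate [-0.02  0.58 -0.01] op -0.001 es [  44.3 -310.1  182.8]
side red 86 [[5.6, -79.3, 27.3], [24.5, -65.6, 30.6], [45.3, -47.8, 34.6]]
 blank 108 [[-1.2, -45.7, 22.7], [12.2, -19.6, 25.8], [29.5, 5.9, 29.1]] [array([ 13.5, -19.3]), array([31., 55.]), np.float64(3.0)]
top red 254 [[9.2, -76.3, 27.2], [57.6, -63.9, 30.6], [87.1, -49.2, 34.5]]
 blank 623 [[3.6, -45.7, 22.2], [48.2, -21.1, 25.7], [89.3, 3.2, 29.4]] [array([ 48., -22.]), array([51.3, 91.3]), np.float64(89.4)]
```

View pics/side10.png

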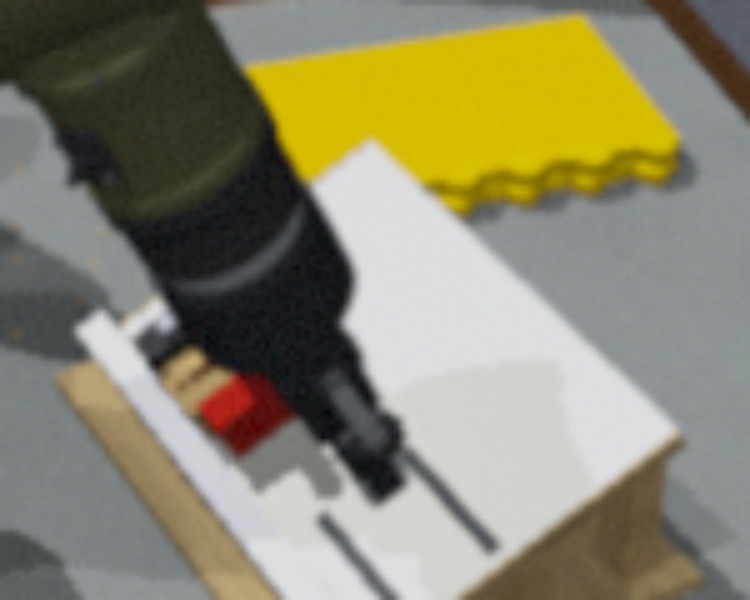

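View pics/top10.png

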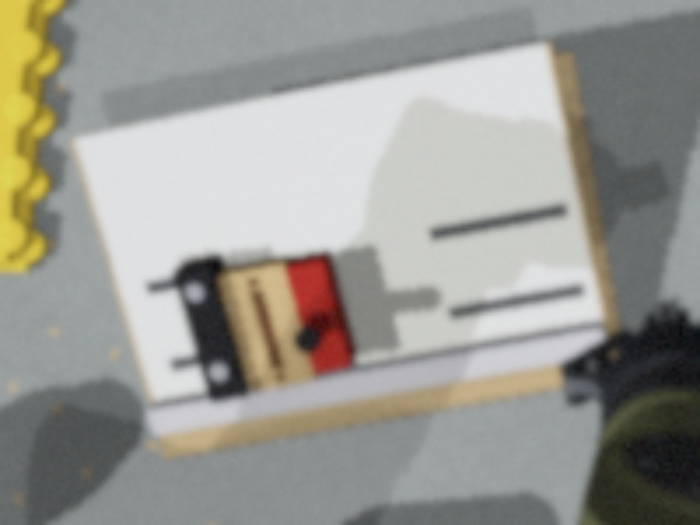

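```bash
python3 -c "
from workcell import hand_in
print(hand_in())"
```

```text
the job is handed in; nothing more can be done
None
```

The blank is home in the corner, held between the red pusher and the end stop, and the job is handed in at about 27 s of the 72 s allowed. `hand_in()` reported no verdict, so this rests on my own checks.

- **Placing:** I set the blank on the plate about 25 mm up from the fence, with light contact of about 3 N. When I opened the fingers it slid down by itself against the fence, about 75 mm clear of the end stop.
- **Pressing:** I pushed the post with closed fingers until the arm stalled on the stop. I then held for about 1.2 s at about 13.8 N at the wrist. Taking off about 4.2 N of pusher drag, that is roughly 9.5 N on the stop; the contact itself was not measured.
- **Last pictures:** The blank lies square against the stop (within about 0.01 rad) and on the fence, with no visible gap to the pusher, whose face is at y ≈ -49 to -50 mm.
- **Disagreement:** The top camera put the blank centre at x = 48, y = -22 mm, where home is 45 and -25. It also read the pusher post, nominally at x = 45, as 47.8. I took the x offset as camera calibration. The y offset is within 3 mm, but I did not check it separately.
- **Weak checks:** In the last side picture the arm hid most of the blank, so that view could not confirm its position. I did not re-measure the glue bottle, screwdriver or brush, but the arm kept well away from them.

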